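# Set the mould lid's clamp nut a quarter turn off its seat

### The job

The lid of the ingot mould is held by two knurled nuts; one is finished and already carries its wing locknut, the other does not. Screw that other nut down clockwise until you feel it bottom out, then back it off a quarter turn so that the lid can grow when hot, and finish while holding it there in the grip, so that the locknut could be fitted over it. Leave the finished nut and everything else on the bench where it is.

Things in the scene. Friction and masses are not known exactly. Their poses are not given: they have to be found in the camera images.
- mould: ingot mould of dark cast iron, fixed to the bench: foot 130 x 250 mm, body 110 x 230 mm, flat lid with its top 60 mm above the bench. Origin: centre of the underside; z up, y along its length. A steel stud of 16 mm diameter stands 70 mm to either side of the lid's middle, on the y axis, and rises 56 mm above the lid; at its foot is a boss 36 mm across and 8 mm high on which its nut seats.
- nut: the clamp nut to set, the one WITHOUT a wing locknut above it: plain steel, round, knurled, 45.6 mm across the knurls (solid body 43 mm), 30 mm tall, 0.3 kg, a filed notch in its top face. Already started on its stud, less than half a turn from its seat; bottomed out, it spans 8 to 38 mm above the lid. Origin: centre of its underside; z up along the stud, x towards the notch.
- nut_mid (a point): the middle of the nut to set: on its axis, 15 mm above its underside; a good point to grip, from above, at any yaw. It moves with the nut.
- nut_turn (a joint): how far the nut to set is screwed down, rad, from an arbitrary zero high on the thread; grows as it turns clockwise seen from above. It drops 1.0 mm per rad. It runs against a steady friction of about 0.1 N m, stays where it is left, and stops dead when it bottoms out: find that by feel (the torque rises sharply above 0.5 N m, the nut turns no further).
- set_nut_mid (a point): the finished clamp nut on the other stud: same knurled nut, but with a steel wing locknut (two upright ears, 62 mm from ear tip to ear tip, 20 mm high) screwed down on top of it. Leave it alone. This point: on its axis, 15 mm above its underside.
- set_nut (a joint): rotation of the finished nut with its locknut, rad; 0 at the start.
- locknut: loose steel wing locknut, 62 mm across its two ears, 20 mm high, lying ready on the bench on the robot's side of the mould; loose bystander, leave it alone; origin at the centre of its underside.
- crucible: clay crucible, 64 mm across the rim, 85 mm tall, beside one end of the mould; loose bystander, leave it alone; origin at the centre of its underside.
- spanner: steel spanner lying on the bench beyond the mould, along its length; loose bystander, leave it alone; origin at the centre of its underside.
- crucible2: clay crucible, 76 mm across the rim, 100 mm tall, at the left of the bench; loose bystander, leave it alone; origin at the centre of its underside.
- ingot: round aluminium ingot, 64 mm across, 35 mm tall, at the right of the bench; loose bystander, leave it alone; origin at the centre of its underside.
- brush: brush lying at the right of the bench; loose bystander, leave it alone; origin at the centre of its underside.
- collar: dark steel ring, 60 mm across, 18 mm tall, at the left of the bench; loose bystander, leave it alone; origin at the centre of its underside.

How it is judged (in metres and radians):
On the way:
1. the nut without a locknut is screwed down until it bottoms out (value of joint nut_turn above 3.52 rad), for 0.2 s.
At the end, for the whole second after the job is handed in: Bottomed out (within 0.08 rad), then backed off 1.57 rad, give or take 0.24; at rest, held with over 5 N, grasp point within 24 mm of the nut's middle; finished nut turned under 0.1 rad; bystanders moved under 30 mm (value of joint nut_turn between 1.7892 and 2.2692 rad and velocity of joint nut_turn between -0.05 and 0.05 rad/s and contact force between the fingers and nut above 5 N and distance between the grasp point and nut_mid below 0.024 m and value of joint set_nut between -0.1 and 0.1 rad and distance of each of locknut, crucible, spanner, crucible2, ingot, brush, collar from where it was at the start of the episode below 0.03 m); the arm keeps its last pose, push and grip.
It fails at once if the finished nut is turned (value of joint set_nut above 0.1 rad or value of joint set_nut below -0.1 rad).
It fails at once if a bystander is disturbed (distance of any of locknut, crucible, spanner, crucible2, ingot, brush, collar from where it was at the start of the episode above 0.03 m).
It also fails if it takes over 58 s, if anything falls off the work surface, if the arm or the gripper's body presses on something with over 40 N, if the wrist force passes 120 N, or if a joint passes its speed limit or range.

### The arm

A 6-joint arm with a two-finger parallel gripper is mounted at the origin on the work surface. World frame = base frame: x ahead of the robot, y to its left, z up, the work surface at z = 0. Lengths are in mm, angles in rad, forces in N, time in s.
With the tool pointing down it reaches from about 350 to 725 mm from the base axis. Payload 6 kg.
Tool frame: the origin (TCP) lies at the very end of the fingers, on their centre line; the grasp point (between the pads) lies 19 mm behind it; z points along the fingers, y is the line along which they close (so a half turn about z gives the same grasp; the last joint's range is limited). The gripper opens to 85 mm and grips with 20 to 120 N. Pads are 22 mm wide; open, the fingers measure 114 mm over their backs; the gripper's body (76 mm by 85 mm) begins 54 mm behind the grasp point. The pads swing forward as they close: fully open they stand 13 mm farther back than shut.
Start: joints at [1.636, 0.04, 0.085, 0, -1.615, -0.334], TCP at [159.319, 578.438, 231.261] pointing down, gripper open.
Joint ranges: [-2.56, 2.56], [-1.29, 2.01], [-1.08, 1.49], [-3.29, 1.98], [-2.81, -0.18], [-2.99, 2.99]. Speed limits (rad/s): [2.57, 2.57, 3.01, 3.14, 3.14, 3.14].

### API

Orientations are given as a rotation vector (axis times angle).
In Python, from station import * gives the robot as it stands.
- The arm moves only by the shell command python3 -m handwheel 'ROWS'. ROWS is JSON, one flat list of numbers, 5 for each row, row after row: the shift along the tool's x, y, z in cm, then the turn about the tool's z in rad, then the finger opening in cm, from 0 to 8.54. In form: [tx, ty, tz, twist, fingers, tx, ty, tz, twist, fingers, ...]. A call has 1 to 20 rows; each row shifts and turns the commanded pose from where the row before left it, along the tool's axes as they then stand; what a row does not reach is not made up. A row lasts 1/12 s, in which the tool goes at most 41.7 mm and 7.16 degrees, less where a joint would pass 70% of its speed; a pose out of reach is approached as far as the arm can. A call is refused whole if a number of a shift passes 4.17 or a number of a turn 0.125, either way. A call with a gripper value outside its range is refused whole. The fingers move at their own pace and stop on an object; the grip force is fixed at half the most. Time passes only in rows, so rows that do not move let the fingers close. It gives the time, the measured TCP pose, the force and the opening at its end, in the units of the state.
- state(): the state, without advancing time (a new reading comes with each control period).
- camera(name): name is "scene" or "top" or "wrist"; returns (picture, depth): 384x512x3 uint8, blue, green, red; 384x512 float32, mm along the optical axis (not along the pixel's ray), 0 where there is no reading.
- camera_info(name): a dict with "vfov" (degrees; the focal length in pixels is half the picture's height over the tangent of half this angle, whatever the lens; pixels are square), "cx", "cy" (the principal point, pixels), "rvec" (rotation vector, rad) and "tvec" (3), from world to camera coordinates, as OpenCV has them. Camera axes: x right, y down, z forward; pixel columns grow to the right and rows downward; lengths in mm; the calibration is good to about 2 mm. A picture is of the moment at which its call begins: read the wrist's pose just before it. camera_info takes no time and is no camera call; for the wrist camera it gives the pose at the moment of the call.
- job_done(): hands the job in, once; it reports no verdict.
Trained networks look in the newest picture that a camera, given by its name, has taken for a name from the list of things; names that differ only in an ending like _2 or _b are one class to them, and where a whole thing is asked for, a point or a joint stands for the part that bears it (a point fixed in the world has none). Each returns a list of dicts, best first, with "score" (0 to 1); they miss things now and then, are a little off and sometimes report something else, mostly with a low value. They report only what shows in the picture. A call takes as long as a camera call.
- recognise(thing, camera): "rect" ([left, top, right, bottom] in pixels, round what is visible of it).
- cut_out(thing, camera): "pixels" (384x512 bool, what is visible of it) and "rect" ([left, top, right, bottom] in pixels, round what is visible of it).
- tip_of(thing, camera): "location" ([column, row] in pixels: a listed point, or the origin of a listed thing).
The state is a dict: "time_s": time; "joint_positions": joint angles; "qvel": joint speeds; "tau": joint torques, N m; "ee_pos": TCP position; "tool_rot": TCP orientation; "ft_force": force on the tool from outside, world axes, zero at the start; "ft_torque": the same for the moment, N m; "grip_width": opening from 0.0 (shut) to 1.0 (fully open).
Only numpy, scipy, OpenCV 4.12 (cv2) and the standard library are available. Lean on these libraries where they do the work, as an engineer would, in place of code of your own. Each camera call takes 0.05 s, during which the arm holds its last target. There are 200 camera calls.

## Working session

There is one attempt and no reset: what is moved stays moved. The work goes in short steps, Python scripts to look and compute and a shell command to move; the robot and the scene stay as the last step left them, time stands still between calls to the robot, and variables do not carry over. Pictures are saved under pics/ and viewed, on a budget of 10 in all, crops included, one or two more only if the job needs it, and the job is handed in when it is done.

```bash
mkdir -p pics; cat > h.py <<'E'
from station import *
import numpy as np, cv2
from scipy.spatial.transform import Rotation as R
def ray(cam,u,v,z=None,d=None,info=None):
    i=info or camera_info(cam); f=192/np.tan(np.radians(i['vfov'])/2)
    Rm=R.from_rotvec(np.ravel(i['rvec'])).as_matrix(); t=np.ravel(i['tvec'])
    r=np.array([(u-i['cx'])/f,(v-i['cy'])/f,1]); c=-Rm.T@t; w=Rm.T@r
    return c+w*((z-c[2])/w[2] if d is None else d)
E
python3 - <<'E'
from h import *
s=state(); print(s)
for c in ('top','scene'):
    p,d=camera(c); cv2.imwrite(f'pics/{c}0.png',p)
    np.save(f'{c}_d.npy',d)
    print(c,camera_info(c))
    for n in ('nut_mid','set_nut_mid'):
        for h in tip_of(n,c)[:3]:
            print(n,h['score'],h['location'],ray(c,*h['location'],z=83))
    for n in ('mould','nut','locknut','crucible'):
        for h in recognise(n,c)[:2]: print(n,h['score'],h['rect'])
E
```

```text
{'time_s': 0.0, 'joint_positions': array([ 1.63572505e+00,  4.08317539e-02,  8.38081408e-02, -5.25914942e-04,
       -1.61551665e+00, -3.33686031e-01]), 'qvel': array([ 2.19965657e-04,  3.89861908e-05, -1.03291930e-03,  6.75192553e-04,
        1.36122193e-03,  3.59746089e-04]), 'tau': array([ 1.00343375e-03, -3.68202245e+01,  3.47421920e+01,  6.93233550e+00,
       -5.23447103e-03,  1.96030967e-06]), 'ee_pos': array([159.1403816 , 578.15836869, 230.25389737]), 'tool_rot': array([ 3.11147821e+00, -4.20614770e-01, -2.66450101e-04]), 'ft_force': array([ 0.36252594, -0.24459267,  0.14060704]), 'ft_torque': array([-0.00094834, -0.02708148,  0.01027118]), 'grip_width': 1.0029074605009283}
top {'vfov': 47.05943183620426, 'cx': 260.66785010880983, 'cy': 189.9915921229098, 'rvec': array([ 2.08750467, -2.13476172,  0.22258406]), 'tvec': array([  31.06697086,  540.65876842, 1728.74781166])}
nut_mid 0.57 [266.0, 186.8] [548.21267044  -2.5485774   83.        ]
set_nut_mid 0.43 [230.2, 197.7] [507.07946096 140.79902352  83.        ]
mould 0.71 [218.4, 173.8, 284.9, 221.3]
nut 0.75 [226.5, 193.0, 236.3, 203.6]
nut 0.63 [257.4, 178.6, 268.4, 192.4]
locknut 0.49 [264.6, 217.4, 272.1, 219.1]
crucible 0.94 [123.8, 223.3, 146.0, 241.9]
crucible 0.74 [194.0, 206.7, 209.4, 223.8]
scene {'vfov': 55.2736870500213, 'cx': 256.9460085407514, 'cy': 192.0743808729085, 'rvec': array([ 1.55863066,  1.93453176, -0.84368624]), 'tvec': array([ 100.71969558, -279.91840578, 1609.30815537])}
nut_mid 0.62 [254.9, 198.7] [547.45940007   6.88991614  83.        ]
set_nut_mid 0.77 [294.5, 192.4] [490.98096052 125.002076    83.        ]
mould 0.75 [233.4, 191.7, 316.1, 234.5]
mould 0.57 [399.5, 180.0, 433.5, 211.5]
nut 0.74 [246.2, 191.9, 260.3, 212.3]
locknut 0.41 [254.0, 187.5, 260.5, 192.3]
crucible 0.83 [320.2, 182.0, 341.8, 208.0]
crucible 0.58 [400.9, 178.0, 430.7, 212.6]
```

```bash
python3 - <<'E'
import cv2,numpy as np
a=cv2.resize(cv2.imread('pics/top0.png')[150:250,180:320],None,fx=5.5,fy=5.5,interpolation=2)[:300*2]
cv2.imwrite('pics/topc.png',a)
b=cv2.resize(cv2.imread('pics/scene0.png')[160:250,210:340],None,fx=6,fy=6,interpolation=2)
cv2.imwrite('pics/scenec.png',b)
E
```

```text
(no output)
```

View pics/topc.png

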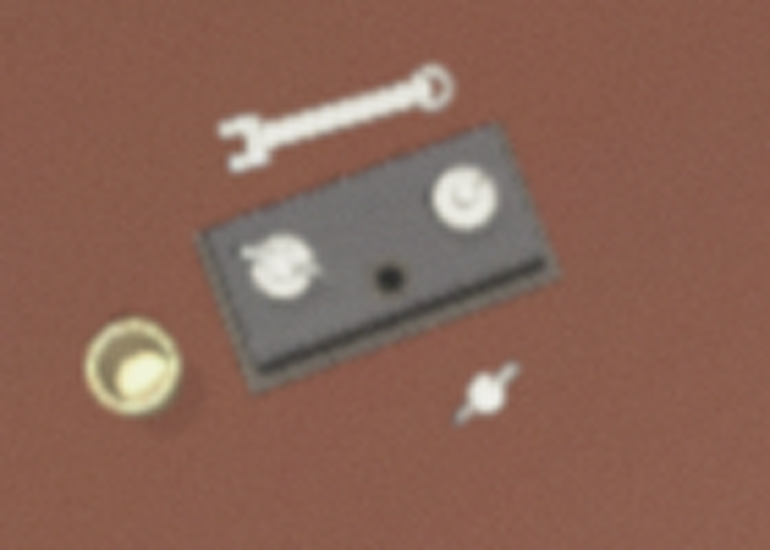

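View pics/scenec.png

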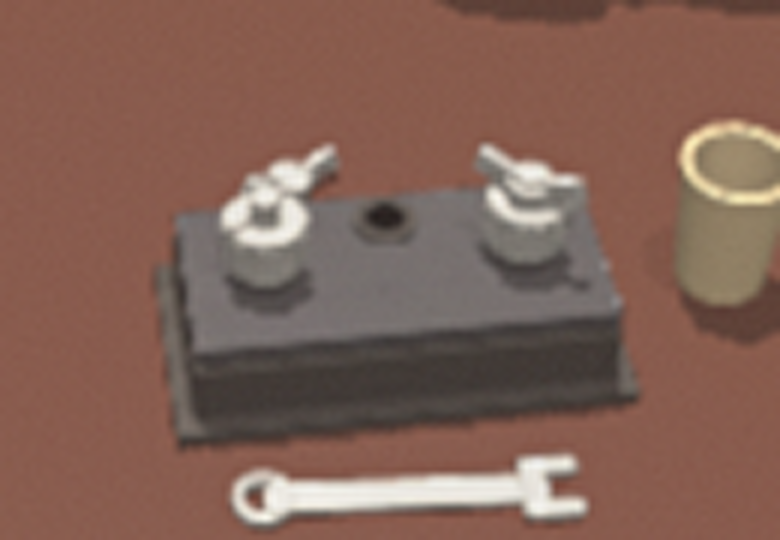

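The top crop shows the plain nut at about full-picture pixel (264, 186). The winged, finished nut is at (231, 198), the loose locknut at (268, 221), the crucible on the left and the spanner behind. The plain nut is at roughly (551, 4) mm, so I'll move over it at the current height.

```bash
python3 -m handwheel '[2.95,2.49,0,0,8.5, 2.95,2.49,0,0,8.5, 2.95,2.49,0,0,8.5, 2.95,2.49,0,0,8.5, 2.95,2.49,0,0,8.5, 2.95,2.49,0,0,8.5, 2.95,2.49,0,0,8.5, 2.95,2.49,0,0,8.5, 2.95,2.49,0,0,8.5, 2.95,2.49,0,0,8.5, 2.95,2.49,0,0,8.5, 2.95,2.49,0,0,8.5, 2.95,2.49,0,0,8.5, 2.95,2.49,0,0,8.5, 2.95,2.49,0,0,8.5, 2.95,2.49,0,0,8.5, 0,0,0,0,8.5, 0,0,0,0,8.5]'
cat > look.py <<'E'
from h import *
import sys
s=state(); i=camera_info('wrist'); p,d=camera('wrist'); cv2.imwrite(f'pics/{sys.argv[1]}.png',p)
print('tcp',s['ee_pos'],s['tool_rot'],'q',s['joint_positions'].round(3),s['time_s'],'F',s['ft_force'].round(1),s['ft_torque'].round(2),s['grip_width'])
M=R.from_rotvec(s['tool_rot']).as_matrix()
def rep(n,sc,P): print(n,sc,P.round(1),'tool mm',(M.T@(P-s['ee_pos'])).round(1))
for n in ('nut_mid','set_nut_mid'):
    for h in tip_of(n,'wrist')[:3]: rep(n,(h['score'],h['location']),ray('wrist',*h['location'],z=84,info=i))
for n in ('nut',):
    for h in cut_out(n,'wrist')[:2]:
        v,u=np.nonzero(h['pixels']&(d>0))
        P=np.array([ray('wrist',a,b,d=d[b,a],info=i) for a,b in zip(u[::3],v[::3])])
        z=P[:,2]; T=P[(z>93)&(z<107)]
        rep('nut top z%.1f n%d'%(np.median(T[:,2]),len(T)),(h['score'],h['rect']),(T.min(0)+T.max(0))/2); print('  extent',np.ptp(T,axis=0).round(1))
E
python3 look.py w1
```

```text
time_s: 2.2
ee_pos: [509.1, 67.1, 230.8]
tool_rot: [3.112, -0.427, -0.001]
ft_force: [-0.1, -0.6, 0.7]
grip_width: 0.996
tcp [509.09734678  67.08159097 230.83441307] [ 3.11164771e+00 -4.27370010e-01 -1.36725432e-03] q [ 0.524 -0.191 -0.134  0.    -1.628  0.774] 2.2 F [-0.1 -0.6  0.7] [ 0.03  0.02 -0.03] 0.9963165801092039
nut_mid (0.79, [311.9, 130.3]) [548.2   3.1  84. ] tool mm [ 55.   50.9 146.8]
nut_mid (0.7, [160.4, 246.0]) [467.7 199.5  84. ] tool mm [ -75.4 -116.4  146.8]
set_nut_mid (0.83, [202.2, 201.4]) [506.2 134.9  84. ] tool mm [-21.  -64.7 146.8]
nut top z100.0 n457 (0.68, [287.2, 107.4, 336.0, 151.2]) [550.    5.   97.7] tool mm [ 56.2  48.7 133.1]
  extent [43.4 44.5  8.5]
```

View pics/w1.png

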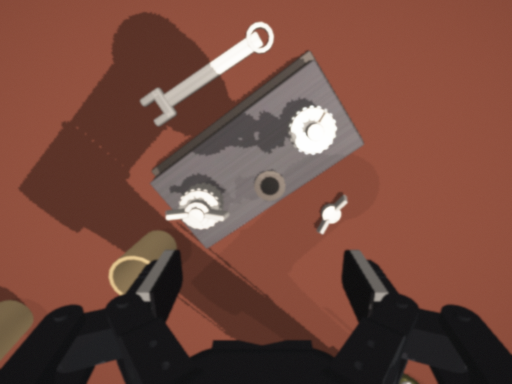

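Wrist picture: the plain nut is at pixel (313, 130), the winged nut at (197, 212), the loose locknut at (332, 214). Its position of about (550, 5), top at z 100, agrees with the top view and the known sizes. I'll go over it and partway down, then take one closer measurement.

```bash
python3 -m handwheel '[2.7,2.45,0,0,8.5, 2.8,2.5,0,0,8.5, 0,0,2.5,0,8.5, 0,0,2.5,0,8.5, 0,0,1.0,0,8.5, 0,0,0,0,8.5, 0,0,0,0,8.5]'; python3 look.py w2
```

```text
time_s: 2.98
ee_pos: [548.4, 7.4, 172.1]
tool_rot: [3.113, -0.418, 0.001]
ft_force: [-0.4, -0.6, 0.6]
grip_width: 0.995
tcp [548.36174268   7.3962082  172.14573173] [ 3.11298414e+00 -4.17993639e-01  9.39631631e-04] q [ 3.81e-01 -9.70e-02 -1.57e-01  1.00e-03 -1.51e+00  9.23e-01] 2.9833 F [-0.4 -0.6  0.6] [-0.02 -0.04 -0.01] 0.9953507662353009
nut_mid (0.96, [265.0, 200.5]) [548.    4.2  84. ] tool mm [ 0.4  3.2 88.1]
set_nut_mid (0.75, [144.5, 278.9]) [501.7 136.2  84. ] tool mm [ -79.1 -112.    88. ]
nut top z99.9 n570 (0.87, [237.8, 171.6, 290.8, 229.7]) [550.3   4.8  97.5] tool mm [ 2.5  2.  74.6]
  extent [44.7 43.6  8.7]
```

View pics/w2.png

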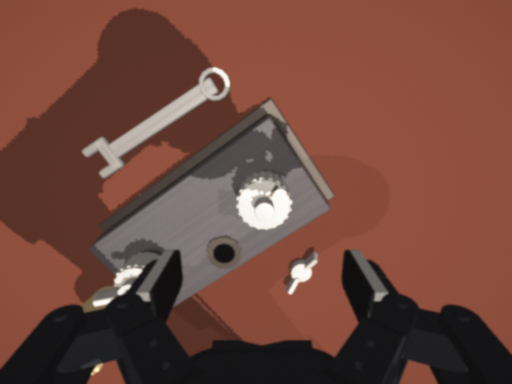

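The nut is 1.5 and 2.6 mm off the tool axis in tool x and y, with clear space around it. I'll descend to TCP z of about 69 and close.

```bash
python3 -m handwheel '[0.15,0.26,2.0,0,8.5, 0,0,2.5,0,8.5, 0,0,2.5,0,8.5, 0,0,2.0,0,8.5, 0,0,1.2,0,8.5, 0,0,0,0,8.5, 0,0,0,0,4, 0,0,0,0,4, 0,0,0,0,4, 0,0,0,0,4, 0,0,0,0,4, 0,0,0,0,4, 0,0,0,0,4, 0,0,0,0,4, 0,0,0,0,4, 0,0,0,0,4]'; python3 -c "
from h import *;s=state();print(s['ee_pos'],s['joint_positions'].round(3),s['ft_force'].round(1),s['ft_torque'].round(2),s['grip_width']*85)"
```

```text
time_s: 4.52
ee_pos: [550.5, 4.9, 71.7]
tool_rot: [-3.111, 0.419, -0.006]
ft_force: [-1.1, 5.1, 5.2]
grip_width: 0.485
[550.50974245   4.88350753  71.6775515 ] [ 0.374 -0.055 -0.302 -0.    -1.32   0.929] [-1.1  5.1  5.2] [1.58 0.53 0.03] 41.2037278171389
```

Gripped at about 41 mm with low forces. Turning clockwise, following the thread at 1 mm/rad.

```bash
cat > st.py <<'E'
from h import *
s=state();M=R.from_rotvec(s['tool_rot']).as_matrix();q=s['joint_positions']
print(s['ee_pos'].round(1),'q',q.round(3),'yaw_x %.3f'%np.arctan2(M[1,0],M[0,0]),s['ft_force'].round(1),s['ft_torque'].round(2),'w %.1f'%(s['grip_width']*85),'tau6 %.2f'%s['tau'][5],s['time_s'])
E
python3 -m handwheel '[0,0,0.012,0.12,3.5, 0,0,0.012,0.12,3.5, 0,0,0.012,0.12,3.5, 0,0,0.012,0.12,3.5, 0,0,0.012,0.12,3.5, 0,0,0.012,0.12,3.5, 0,0,0.012,0.12,3.5, 0,0,0.012,0.12,3.5]'; python3 st.py
python3 -m handwheel '[0,0,0.006,0.06,3.5, 0,0,0.006,0.06,3.5, 0,0,0.006,0.06,3.5]'; python3 st.py
```

```text
time_s: 5.18
ee_pos: [550.3, 4.7, 70.7]
tool_rot: [-2.56, 1.815, -0.003]
ft_force: [-2.5, 4.9, 6.8]
grip_width: 0.481
[550.3   4.7  70.7] q [ 0.374 -0.054 -0.303 -0.    -1.318 -0.037] yaw_x -1.234 [-2.5  4.9  6.8] [1.4  0.85 0.11] w 40.9 tau6 1.81 5.1833
time_s: 5.43
ee_pos: [550.3, 4.7, 70.5]
tool_rot: [-2.389, 2.035, -0.003]
ft_force: [-1.9, 4.4, 6.9]
grip_width: 0.484
[550.3   4.7  70.5] q [ 0.374 -0.054 -0.303 -0.    -1.318 -0.214] yaw_x -1.411 [-1.9  4.4  6.9] [1.47 0.88 0.11] w 41.1 tau6 0.85 5.4333
```

The z torque of 0.11 N m matches thread friction, so the nut is turning with the grip. Continuing in smaller steps and watching for the torque rise.

```bash

python3 -m handwheel '[0,0,0.006,0.06,3.5, 0,0,0.006,0.06,3.5, 0,0,0.006,0.06,3.5, 0,0,0.006,0.06,3.5]'; python3 st.py
python3 -m handwheel '[0,0,0.006,0.06,3.5, 0,0,0.006,0.06,3.5, 0,0,0.006,0.06,3.5]'; python3 st.py
python3 -m handwheel '[0,0,0.006,0.06,3.5, 0,0,0.006,0.06,3.5]'; python3 st.py
```

```text
time_s: 5.77
ee_pos: [550.2, 4.7, 70.3]
tool_rot: [-2.129, 2.306, -0.002]
ft_force: [-2.8, 4.4, 7.4]
grip_width: 0.489
[550.2   4.7  70.3] q [ 0.374 -0.054 -0.303 -0.    -1.318 -0.454] yaw_x -1.651 [-2.8  4.4  7.4] [1.48 1.01 0.12] w 41.6 tau6 0.86 5.7667
time_s: 6.02
ee_pos: [550.2, 4.7, 70.1]
tool_rot: [-1.913, 2.488, -0.001]
ft_force: [-3.6, 5.5, 7.4]
grip_width: 0.485
[550.2   4.7  70.1] q [ 0.374 -0.054 -0.304 -0.    -1.318 -0.634] yaw_x -1.831 [-3.6  5.5  7.4] [1.53 1.03 0.09] w 41.2 tau6 0.86 6.0167
time_s: 6.18
ee_pos: [550.2, 4.7, 70.0]
tool_rot: [-1.76, 2.598, -0.001]
ft_force: [-2.1, 3.8, 7.4]
grip_width: 0.484
[550.2   4.7  70. ] q [ 0.374 -0.054 -0.304 -0.    -1.317 -0.754] yaw_x -1.951 [-2.1  3.8  7.4] [1.56 1.06 0.12] w 41.1 tau6 0.86 6.1833
```

```bash

python3 -m handwheel '[0,0,0.006,0.06,3.5, 0,0,0.006,0.06,3.5]' >/dev/null; python3 st.py
python3 -m handwheel '[0,0,0.006,0.06,3.5, 0,0,0.006,0.06,3.5]' >/dev/null; python3 st.py
python3 -m handwheel '[0,0,0.006,0.06,3.5, 0,0,0.006,0.06,3.5]' >/dev/null; python3 st.py
```

```text
[550.1   4.8  69.9] q [ 0.374 -0.054 -0.304 -0.    -1.317 -0.874] yaw_x -2.071 [-3.5  3.8  7. ] [1.58 1.15 0.11] w 41.1 tau6 0.86 6.35
[550.1   4.8  69.7] q [ 0.374 -0.054 -0.304 -0.    -1.317 -0.994] yaw_x -2.191 [-3.2  4.5  7.8] [1.58 1.17 0.11] w 41.5 tau6 0.86 6.5167
[550.1   4.8  69.6] q [ 0.374 -0.054 -0.304 -0.    -1.317 -1.114] yaw_x -2.311 [-3.2  5.1  7.4] [1.62 1.3  0.36] w 41.2 tau6 0.71 6.6833
```

The torque has started to rise (0.36). Single rows now.

```bash

python3 -m handwheel '[0,0,0.003,0.04,3.5]' >/dev/null; python3 st.py
python3 -m handwheel '[0,0,0.003,0.04,3.5, 0,0,0,0,3.5]' >/dev/null; python3 st.py
```

```text
[550.1   4.8  69.6] q [ 0.374 -0.054 -0.304 -0.    -1.317 -1.153] yaw_x -2.350 [-3.6  4.9  7. ] [1.54 1.26 1.2 ] w 41.3 tau6 -0.80 6.7667
[550.1   4.8  69.6] q [ 0.374 -0.054 -0.304  0.    -1.317 -1.19 ] yaw_x -2.386 [-3.5  3.8  6.8] [1.39 1.23 1.84] w 41.5 tau6 -2.42 6.9333
```

Bottomed out: torque rose 0.11 → 1.84 N m, with onset at yaw about −2.30. I'll hold 0.33 s, then back off to yaw −0.73 (1.656 rad counterclockwise, rising 1 mm/rad).

```bash

python3 -m handwheel '[0,0,0,0,3.5, 0,0,0,0,3.5, 0,0,0,0,3.5, 0,0,0,0,3.5]' >/dev/null; python3 st.py
python3 -m handwheel '[0,0,0,-0.06,3.5, 0,0,0,-0.06,3.5]' >/dev/null; python3 st.py
python3 -m handwheel '[0,0,-0.011,-0.11,3.5, 0,0,-0.011,-0.11,3.5, 0,0,-0.011,-0.11,3.5, 0,0,-0.011,-0.11,3.5, 0,0,-0.011,-0.11,3.5, 0,0,-0.011,-0.11,3.5, 0,0,-0.011,-0.11,3.5, 0,0,-0.011,-0.11,3.5, 0,0,-0.011,-0.11,3.5, 0,0,-0.011,-0.11,3.5, 0,0,-0.011,-0.11,3.5, 0,0,-0.011,-0.11,3.5, 0,0,-0.011,-0.11,3.5, 0,0,-0.011,-0.106,3.5, 0,0,0,0,3.5, 0,0,0,0,3.5, 0,0,0,0,3.5, 0,0,0,0,3.5]' >/dev/null; python3 st.py; python3 look.py w3
```

```text
[550.1   4.8  69.6] q [ 0.374 -0.054 -0.305  0.    -1.317 -1.188] yaw_x -2.384 [-3.7  3.5  7.2] [1.4  1.25 1.77] w 41.3 tau6 -1.79 7.2667
[550.1   4.8  69.6] q [ 0.374 -0.054 -0.304 -0.    -1.317 -1.068] yaw_x -2.265 [-3.7  5.   8.1] [ 1.63  1.29 -0.12] w 41.3 tau6 -0.83 7.4333
[550.4   4.8  71.2] q [ 0.374 -0.055 -0.302 -0.    -1.319  0.465] yaw_x -0.732 [-2.1  3.5  5.6] [1.45 0.72 0.15] w 41.2 tau6 -0.09 8.9333
tcp [550.43439443   4.77528177  71.18786955] [-2.931028    1.12301986 -0.00473579] q [ 0.374 -0.055 -0.302 -0.    -1.319  0.465] 8.9333 F [-2.1  3.5  5.6] [1.45 0.72 0.15] 0.4842734775210905
nut_mid (0.94, [262.6, 268.2]) [548.   6.  84.] tool mm [ -2.6   0.7 -12.8]
nut top z99.3 n1407 (0.91, [216.8, 218.5, 305.2, 314.5]) [550.9   4.5  97.3] tool mm [  0.6  -0.3 -26.1]
  extent [43.5 44.2  8.4]
```

View pics/w3.png

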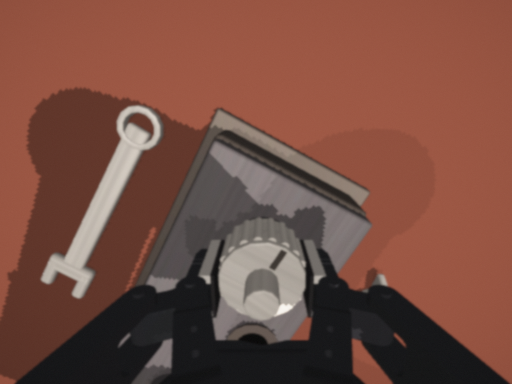

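The picture shows the nut squarely held between the pads at (262, 275), with the notch at (278, 259). Before handing in, I'll use the notch direction before and after to check for slip.

```bash
python3 - <<'E'
from h import *
# notch world angle now; start angle from w1: same camera mount, tool yaw -0.268, tcp (509.1,67.1,230.8)
s=state(); i=camera_info('wrist'); f=ray('wrist',278,259,z=99.3)
c=np.array([550.4,4.8]); print('now notch',f,'rel tool yaw',np.arctan2(*(f[:2]-c)[::-1])+0.732)
Rw=R.from_rotvec(np.ravel(i['rvec'])).as_matrix(); Rt=R.from_rotvec(s['tool_rot']).as_matrix(); C=-Rw.T@np.ravel(i['tvec'])
def old(img,tcp,rot,z,px):
    R0=R.from_rotvec(rot).as_matrix(); Rn=Rw@Rt@R0.T; C0=np.array(tcp)+R0@Rt.T@(C-s['ee_pos'])
    i2=dict(i,rvec=R.from_matrix(Rn).as_rotvec(),tvec=-Rn@C0); return ray('wrist',*px,z=z,info=i2)
for px in ((320,117),(322,113)):
    g=old(0,[509.1,67.1,230.83],[3.11165,-.42737,-.00137],100,px); print('w1 notch',g,'rel',np.arctan2(*(g[:2]-c)[::-1])+0.268)
E
```

```text
now notch [554.10484204  -9.12017176  99.3       ] rel tool yaw -0.5786771454287376
w1 notch [560.2883113  -4.545463  100.       ] rel -0.48918195280886323
w1 notch [563.31598456  -7.08902538 100.        ] rel -0.47602051324591765
```

The notch agrees with the tool angle to about 0.1 rad, which is within pixel reading error, so there is no meaningful slip.

```bash
python3 -c "
from station import *
s=state();print(s['time_s'],s['qvel'].round(4),s['grip_width']);job_done()"
```

```text
9.1333 [-0.001   0.0008  0.0008 -0.0001 -0.001  -0.0019] 0.4827970971997785
the job is handed in; nothing more can be done
```

I screwed the nut without a locknut down about 2.0 rad clockwise until it bottomed out, then backed it off a quarter turn. I handed the job in at 9.1 s with the nut still held in the grip; no verdict is reported.

- **Bottoming out:** the torque ran at about 0.11 N m, then rose sharply to 1.84 N m. The rise began at tool yaw of about −2.30, and I held the nut against the stop for more than 0.3 s.
- **Back-off:** the tool finished at yaw −0.73, which is about 1.57 rad back from where the torque began to rise.
- **Last checks:** the arm was at rest, with the fingers stopped on the nut at about 41 mm. The grasp point was about 6 mm above the nut's middle, and wrist forces were under 10 N.
- **Slip:** the notch turned with the tool to within about 0.1 rad. That is about what reading it by eye allows, and inside the ±0.24 rad tolerance.
- **Disagreement:** the z torque at rest read +0.15 N m, slightly above the nominal 0.1 N m friction and opposite in sign to the back-off torque. I put it down to sensor offset or noise and did not look further.
- **Not rechecked:** I did not measure the finished nut and the bystanders again at the end. The arm stayed clear of them throughout, and no contact showed in the forces.

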